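# Locate and hold a bench-pin blank in the saw jig

## Task

Get the saw jig ready to cut the walnut blank: push the red-topped steel stop pin fully down into the hole in the jig's bed, then lay the blank flat on the bed, bevelled edge facing away from the fence, with its long back face flush against the fence and its end up against the pin. Press the blank with one firm diagonal push (about 10 to 20 newtons in all), down onto the bed and back against the fence at the same time, and finish while still holding it pressed like that, not letting go. Leave the dish, jar and graver where they are.

Things in the scene. Friction and masses are not known exactly. Their poses are not given: they have to be found in the camera images.
- jig: Saw jig, rigid and fixed to the bench: beech bed and steel fence on a dark 150 (x) x 210 (y) x 4 mm base plate. Origin on the bench under the centre of the bed. The blank, when home, has its origin at x = +12, y = +10, z = +38 mm in this frame and the same yaw as the jig.
- bed: The jig's light beech bed, 130 (x) x 190 (y) mm, smooth and waxed (friction about 0.35), top face 38 mm above the bench. Same origin and axes as jig.
- fence: The jig's dark steel fence, along y on the bed's +x side: 190 long, 20 thick, rising 10 mm above the bed (top at z = 48 mm), polished. Same origin and axes as jig; the face that the blank goes against looks to -x and lies at x = +35 mm.
- hole_mouth (a point): Centre of the round hole for the stop pin, level with the bed's top face; at x = +15, y = +60, z = +38 mm in the jig's frame. Hole 12 mm wide with a 2 mm chamfer at the mouth, 30 mm deep, flat bottom. Axes as the jig's.
- blank: Loose dark walnut block, 46 (x) x 90 (y) x 36 (z) mm, about 0.13 kg, flat on the bench at the start; origin at the centre of its underside. Top edge along its -x side bevelled 10 x 10 mm at 45 degrees (its -x face is upright only up to 26 mm); its +x face, upright for 36 mm, is the back that goes to the fence. Its +y end goes to the pin.
- bevel (a point): Centre of the blank's bevel, at x = -18, y = 0, z = +31 mm in the blank's frame; the bevel's outward normal points to -x and +z equally.
- pin: Loose straight steel stop pin with a red top, diameter 10 mm, 72 mm long, 45 g, slightly tapered foot; stands upright in the stand at the start. Origin at the centre of its foot, z along it to the red top. Fully home in the jig's hole, 42 mm of it stands above the bed.
- pin_foot (a point): Centre of the pin's foot (same as the pin's origin).
- stand: Fixed blue plastic stand, 60 x 60 x 26 mm, with one hole 11.5 mm wide and 20 mm deep at its centre; the pin stands in it, its top 78 mm above the bench, 52 mm of it above the stand. Origin at the centre of its underside.
- dish: Bystander: white porcelain bowl, 90 mm wide, 35 mm high; origin at the centre of its underside.
- jar: Bystander: small amber jar, 48 mm wide, 50 mm high; origin at the centre of its underside.
- graver: Bystander: blue-handled graver lying flat, 170 mm long along its x axis; origin under its middle.
Things that resemble listed ones, but are neither listed nor needed, are in the scene too. What is shaped like the blank but green or orange is not meant.

How it is judged:
On the way:
1. the stop pin is pushed fully down into the jig's hole (z of pin_foot in the frame of hole_mouth below -0.0265 m and horizontal distance between pin_foot and hole_mouth below 0.005 m and angle between pin's own z axis and vertical below 0.12 rad), for 0.2 s.
At the end, for the whole second after the job is handed in: Pin fully home (within 3.5 mm) and upright. Blank flat on the bed, back within 2.5 mm of the fence and parallel to 0.04 rad, end within 3.5 mm of the pin's place; still pressed: over 4 N by the fingers, over 3 N on the fence, over 4 N on the bed (all of step 1 and x of blank in the frame of jig between 0.0095 and 0.015 m and y of blank in the frame of jig between 0.0065 and 0.0145 m and z of blank in the frame of jig between 0.0355 and 0.0405 m and angle between the y axis of blank and the y axis of jig, either way round below 0.04 rad and angle between blank's own z axis and vertical below 0.05 rad and contact force between blank and fence above 3 N and contact force between blank and bed above 4 N and contact force between the fingers and blank above 4 N and linear speed of blank below 0.01 m/s); the arm keeps its last pose, push and grip.
It fails at once if the dish is moved more than 20 mm (distance of dish from where it was at the start of the episode above 0.02 m).
It fails at once if the jar is moved more than 20 mm (distance of jar from where it was at the start of the episode above 0.02 m).
It fails at once if the graver is moved more than 20 mm (distance of graver from where it was at the start of the episode above 0.02 m).
It also fails if it takes over 72 s, if anything falls off the work surface, if the arm or the gripper's body presses on something with over 40 N, if the wrist force passes 120 N, or if a joint passes its speed limit or range.

## Robot

A 6-joint arm with a two-finger parallel gripper is mounted at the origin on the work surface. World frame = base frame: x ahead of the robot, y to its left, z up, the work surface at z = 0. Lengths are in m, angles in rad, forces in N, time in s.
With the tool pointing down it reaches from about 0.275 to 0.825 m from the base axis. Payload 5.2 kg.
Tool frame: the origin (TCP) lies midway between the tips of the shut fingers; the grasp point (between the pads) lies 19 mm behind it; z points along the fingers, y is the line along which they close (so a half turn about z gives the same grasp; the last joint's range is limited). The gripper opens to 93 mm and grips with 3 to 60 N. Pads are 15 mm wide; open, the fingers measure 128 mm over their backs; the gripper's body (75 mm by 188 mm) begins 65 mm behind the grasp point.
Start: joints at [-1.43, 0.259, 1.535, -0, 1.348, -0.203], TCP at [0.185, -0.518, 0.219] pointing down, gripper open.
Joint ranges: [-3.14, 3.14], [-0.91, 2.08], [0.19, 2.58], [-1.22, 4.36], [0.22, 2.71], [-3.12, 3.12]. Speed limits (rad/s): [2.57, 2.57, 3.14, 3.14, 3.14, 3.14].

## Interface

Orientations are given as a 3x3 rotation matrix whose columns are the frame's x, y, z axes.
In Python, from plant import get_state, get_image, hand_in, recognise, regions_of gives the robot as it stands.
- The arm moves only by the tool arm_command, never from a script. Its argument "rows" is a list of rows, each a list of 5 numbers: the shift along the world's x, y, z in cm, then the turn about the world's z in degrees, then the opening, from -1 (shut) to 1 (fully open). In form: [[dx, dy, dz, turn, fingers], ...]. A call has exactly 10 rows; each row shifts and turns the commanded pose from where the row before left it; what a row does not reach is not made up. A row lasts 1/12 s, in which the tool goes at most 41.7 mm and 7.16 degrees, less where a joint would pass 70% of its speed; a pose out of reach is approached as far as the arm can. A call is refused whole if a number of a shift passes 4.17 or a number of a turn 7.16, either way. A call with a gripper value outside its range is refused whole. The fingers move at their own pace and stop on an object; the grip force is fixed at half the most. Time passes only in rows, so rows that do not move let the fingers close, or fill a call up. It gives the time, the measured TCP pose, the force, the opening and the grip force at its end, in the units of the state.
- get_state(): the state, without advancing time (a new reading comes with each control period).
- get_image(name): name is "side" or "top"; returns a dict with "img" (480x640x3 uint8, red, green, blue), "z_map" (480x640 float32, m along the optical axis (not along the pixel's ray), 0 where there is no reading), "fov_y" (degrees; the focal length in pixels is half the picture's height over the tangent of half this angle, whatever the lens; pixels are square), "cx", "cy" (the principal point, pixels), "pose" (4x4, takes a point from camera to world coordinates). Camera axes: x right, y down, z forward; pixel columns grow to the right and rows downward; lengths in m; the calibration is good to about 2 mm. A picture is of the moment at which its call begins.
- hand_in(): hands the job in; it is judged then, once.
Trained networks look in a picture, given as the dict that the camera call returned (one of the last four; its "shot" number tells which), for a name from the list of things; names that differ only in an ending like _2 or _b are one class to them, and where a whole thing is asked for, a point or a joint stands for the part that bears it (a point fixed in the world has none). Each returns a list of dicts, best first, with "confidence" (0 to 1); they miss things now and then, are a little off and sometimes report something else, mostly with a low value. They report only what shows in the picture. A call takes as long as a camera call. They do not tell look-alikes from the thing itself.
- recognise(picture, name): "xyz" ([x, y, z] in m, in the coordinates of the camera as it stood for that picture, good to about 4 mm: the middle of the surface that is visible of it).
- regions_of(picture, name): "mask" (480x640 bool, what is visible of it).
The state is a dict: "time_s": time; "joint_pos": joint angles; "joint_vel": joint speeds; "joint_efforts": joint torques, N m; "position": TCP position; "ee_rot": TCP orientation; "ft_force": force on the tool from outside, world axes, zero at the start; "moment": the same for the moment, N m; "grip_width": finger opening in m; "grip_force": force on a finger pad.
Only numpy, scipy, OpenCV 4.12 (cv2) and the standard library are available. Lean on these libraries where they do the work, as an engineer would, in place of code of your own. Each camera call takes 0.05 s, during which the arm holds its last target. There are 200 camera calls.

## Working session

There is one attempt and no reset: what is moved stays moved. The work goes in short steps, Python scripts to look and compute and a tool call to move; the robot and the scene stay as the last step left them, time stands still between calls to the robot, and variables do not carry over. Pictures are saved under pics/ and viewed, at most 10 in all, crops included, and the job is handed in when it is done.

Besides the shell and the picture viewer there is one more tool, called after ">>>" as name([rows], argument=value, ...), one row to a line, values as JSON. arm_command: Moves the arm, as the interface text tells. Its arguments: {"type":"object","properties":{"rows":{"type":"array","items":{"type":"array","items":{"type":"number"}}}},"required":["rows"]}

```bash
mkdir -p pics
cat > h.py <<'E'
import numpy as np, cv2
from plant import *
def world(p,xyz): return (p["pose"]@np.append(xyz,1))[:3]
def cloud(p):
    z=p["z_map"]; f=240/np.tan(np.radians(p["fov_y"])/2)
    v,u=np.mgrid[:480,:640]
    c=np.stack([(u-p["cx"])*z/f,(v-p["cy"])*z/f,z,np.ones_like(z)],-1)
    return (c@p["pose"].T)[...,:3]
def save(p,n): cv2.imwrite("pics/"+n+".png",p["img"][...,::-1])
E
python3 - <<'E'
from h import *
np.set_printoptions(precision=4,suppress=True)
for c in("top","side"):
    p=get_image(c); save(p,c+"0"); print(c,p["pose"],p["fov_y"])
    for n in("jig","bed","fence","blank","pin","stand","dish","jar","graver"):
        for r in recognise(p,n)[:4]:
            print(n,round(r["confidence"],2),world(p,r["xyz"]))
print(get_state())
E
```

```text
top [[-0.0242 -0.9904  0.136   0.3712]
 [-0.9996  0.0224 -0.0144  0.0883]
 [ 0.0112 -0.1363 -0.9906  1.4643]
 [ 0.      0.      0.      1.    ]] 44.566460814256196
jig 0.79 [0.5642 0.0165 0.0394]
bed 0.78 [0.5584 0.0152 0.0352]
fence 0.7 [0.6085 0.0057 0.0494]
blank 0.91 [0.3594 0.1962 0.0345]
blank 0.8 [0.5425 0.4323 0.0343]
blank 0.62 [0.4788 0.2861 0.04  ]
blank 0.6 [0.4076 0.4678 0.0359]
stand 0.61 [ 0.4551 -0.3009  0.0288]
stand 0.39 [0.7351 0.2393 0.0156]
dish 0.88 [0.7327 0.2371 0.0192]
jar 0.92 [ 0.6961 -0.1827  0.0529]
graver 0.73 [ 0.7627 -0.0059  0.0234]
graver 0.42 [0.4795 0.2906 0.0381]
side [[ 0.982  -0.0944  0.1637  0.4223]
 [-0.1889 -0.485   0.8538 -0.6765]
 [-0.0012 -0.8694 -0.4941  0.5027]
 [ 0.      0.      0.      1.    ]] 57.320217072348605
jig 0.89 [ 0.5599 -0.0365  0.0378]
bed 0.67 [ 0.5592 -0.0295  0.0382]
fence 0.75 [ 0.6096 -0.0194  0.0503]
blank 0.98 [0.4807 0.2692 0.031 ]
blank 0.88 [0.4114 0.4515 0.03  ]
blank 0.82 [0.5474 0.4148 0.0257]
blank 0.65 [0.3583 0.1828 0.0283]
pin 0.81 [ 0.4634 -0.3066  0.0526]
stand 0.76 [ 0.4611 -0.3151  0.0263]
stand 0.33 [0.4817 0.2649 0.0296]
dish 0.91 [0.7333 0.2561 0.0261]
dish 0.24 [ 0.6057 -0.0191  0.0494]
jar 0.55 [ 0.6945 -0.2025  0.0372]
graver 0.95 [ 0.7652 -0.011   0.0166]
{'time_s': 1.0, 'joint_pos': array([-1.4298,  0.2586,  1.535 , -0.    ,  1.348 , -0.2028]), 'joint_vel': array([ 0.0032, -0.0007,  0.002 ,  0.0004, -0.0005,  0.0002]), 'joint_efforts': array([ -0.0011, -43.7216, -28.4315,   0.0716,   0.0312,  -0.    ]), 'position': array([ 0.1854, -0.5178,  0.2187]), 'ee_rot': array([[ 0.9415,  0.337 , -0.    ],
       [ 0.337 , -0.9415,  0.    ],
       [-0.    , -0.    , -1.    ]]), 'ft_force': array([-0.0065, -0.1746,  0.9903]), 'moment': array([-0.0307, -0.0032,  0.0087]), 'grip_force': 0.0, 'grip_width': 0.09280286506278426}
```

View pics/top0.png

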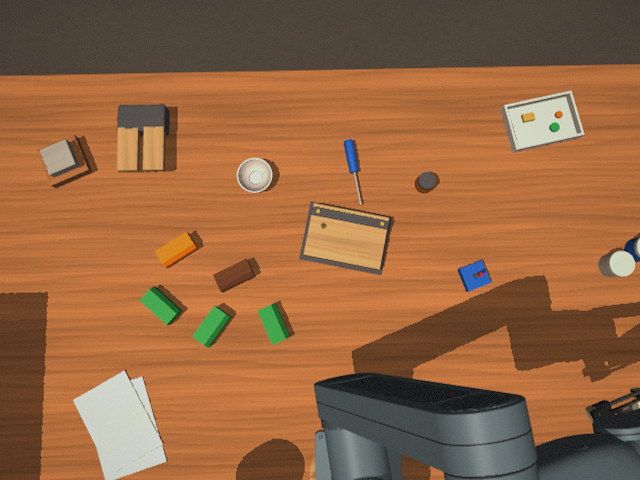

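View pics/side0.png

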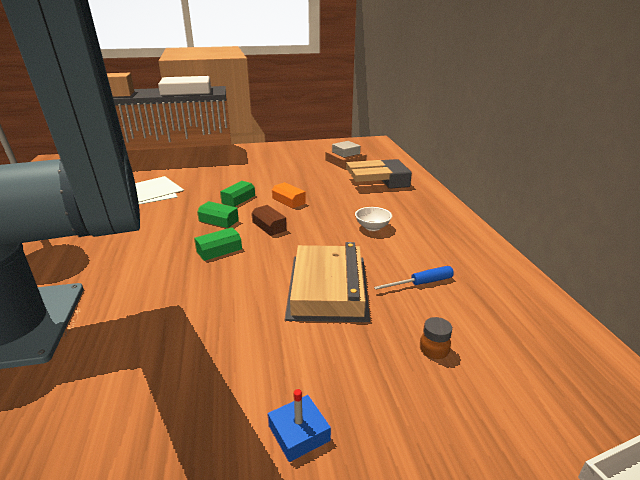

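The top view shows the brown blank at (236,275), the jig at (346,238) with its hole at (323,226), and the stand and pin at (475,275). The side view shows the pin's red top at (297,393) and agrees on the rest. Next I fit the poses.

```bash
cat > fit.py <<'E'
from h import *
np.set_printoptions(precision=4,suppress=True)
def rect(P):
    (c,s,a)=cv2.minAreaRect((P[:,:2]*1000).astype(np.float32)); return np.array(c)/1000,s,a
def near(W,c,r): return np.hypot(W[...,0]-c[0],W[...,1]-c[1])<r
for c in("top","side"):
    p=get_image(c); W=cloud(p); I=p["img"].astype(int); R,G,B=I[...,0],I[...,1],I[...,2]; z=W[...,2]
    print(c)
    m=near(W,(.565,.01),.14)&(abs(z-.0385)<.005)&(R>130); print("bed",m.sum(),rect(W[m]),np.median(z[m]))
    m=near(W,(.565,.01),.14)&(z>.044); print("fence",m.sum(),rect(W[m]),np.median(z[m]))
    m=near(W,(.455,-.305),.06)&(abs(z-.027)<.006); print("stand",m.sum(),rect(W[m]),np.median(z[m]))
    m=near(W,(.46,-.305),.06)&(z>.04); print("pin",m.sum(),W[m].mean(0),z[m].max() if m.any() else 0)
    m=near(W,(.46,-.305),.06)&(R>120)&(G<60)&(B<60); print("red",m.sum(),W[m].mean(0))
    m=near(W,(.4795,.285),.07)&(z>.033); print("blanktop",m.sum(),rect(W[m]),np.median(z[m]))
    m=near(W,(.4795,.285),.07)&(z>.008); print("blankall",m.sum(),rect(W[m]))
    bm=near(W,(.4795,.285),.07)&(z>.008)&(z<.033);print("low",bm.sum(),W[bm].mean(0),np.percentile(z[bm],[10,50,90]))
    # hole: dark on the bed
    m=near(W,(.60,.065),.03)&(R<130)&(z<.043); print("hole",m.sum(),W[m].mean(0))
    big=cv2.resize(p["img"][200:300,190:370] if c=="top" else p["img"][170:270,220:400],None,fx=4,fy=4,interpolation=cv2.INTER_CUBIC); cv2.imwrite(f"pics/{c}z.png",big[...,::-1])
E
python3 fit.py; python3 -c "
import cv2,numpy as np
cv2.imwrite('pics/both.png',np.vstack([cv2.imread('pics/topz.png')[:300],cv2.imread('pics/sidez.png')[:300]]))"
```

```text
top
bed 2998 (array([0.5686, 0.0134]), (190.1187744140625, 130.60400390625), 77.34423828125) 0.038023424416481655
fence 623 (array([0.5666, 0.013 ]), (188.6646728515625, 127.8009033203125), 78.72927856445312) 0.04783062795112136
stand 533 (array([ 0.4638, -0.3013]), (59.864768981933594, 61.96452331542969), 18.983434677124023) 0.026061157194880114
pin 30 [ 0.4635 -0.299   0.0672] 0.08486046414766757
red 11 [ 0.4647 -0.3002  0.079 ]
blanktop 499 (array([0.4793, 0.2916]), (45.15129089355469, 89.89107513427734), 25.958284378051758) 0.03633124082505512
blankall 762 (array([0.4741, 0.282 ]), (90.95932006835938, 107.95600128173828), 43.99060821533203)
low 263 [0.4709 0.2839 0.0277] [0.0165 0.0303 0.0327]
hole 19 [0.6085 0.0668 0.0257]
side
bed 3283 (array([0.5697, 0.0136]), (195.07028198242188, 130.10011291503906), 77.51764678955078) 0.038574296238893746
fence 601 (array([0.6134, 0.0027]), (193.541015625, 20.023826599121094), 77.54156494140625) 0.048508661507934314
stand 1878 (array([ 0.4656, -0.3021]), (60.86299514770508, 62.24481964111328), 18.68706512451172) 0.026566604909787517
pin 207 [ 0.4653 -0.3048  0.0628] 0.0802706807724935
red 75 [ 0.4653 -0.3045  0.0754]
blanktop 305 (array([0.4818, 0.292 ]), (42.930240631103516, 93.64846801757812), 24.62480354309082) 0.036574296986261134
blankall 663 (array([0.48  , 0.2901]), (48.81296920776367, 95.66815948486328), 25.22918701171875)
low 358 [0.4771 0.2685 0.0215] [0.0105 0.0221 0.0312]
hole 3 [0.5975 0.0744 0.0331]
```

View pics/both.png

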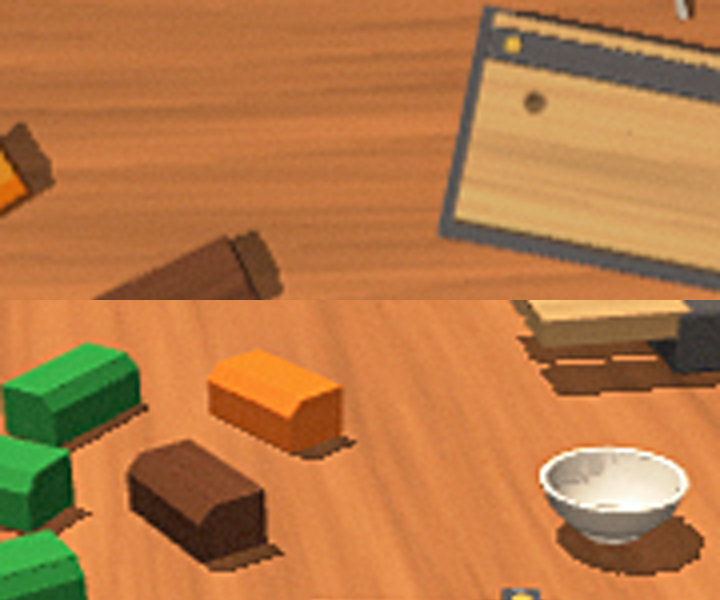

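The crop shows the brown blank's bevel facing the robot (-x/-y side), and the hole at about pixel (323.75, 225.5) in the top view. I'll check the hole and move above the pin.

Run:
```python
from h import *
np.set_printoptions(precision=4,suppress=True)
for c in("top","side"):
    p=get_image(c); f=240/np.tan(np.radians(p["fov_y"])/2)
    T=p["pose"]
    def pl(u,v,z):
        d=T[:3,:3]@np.array([(u-p["cx"])/f,(v-p["cy"])/f,1]); return T[:3,3]+d*(z-T[2,3])/d[2]
    W=cloud(p); g=p["img"].astype(int).sum(2)
    j=np.array([.5967,.0686,.038]); q=np.linalg.inv(T)@np.append(j,1); u0=p["cx"]+f*q[0]/q[2]; v0=p["cy"]+f*q[1]/q[2]
    print(c,"pred px",u0,v0)
    ui,vi=int(round(u0)),int(round(v0)); w=g[vi-8:vi+9,ui-8:ui+9]; print(w[4:13,3:14])
    bg=np.median(w); m=np.clip(bg-60-w,0,None)*(np.hypot(*np.mgrid[-8:9,-8:9])<6.5)
    vv,uu=np.mgrid[vi-8:vi+9,ui-8:ui+9]; print(pl((uu*m).sum()/m.sum(),(vv*m).sum()/m.sum(),.038))
```

```text
top pred px 323.5897990356003 225.12370654891473
[[451 466 456 465 466 469 471 478 480 480 483]
 [477 469 454 436 407 438 454 455 459 455 471]
 [483 470 429 336 274 339 398 458 475 463 459]
 [487 464 346 210 199 249 299 425 483 475 467]
 [486 454 283 239 255 251 266 370 480 483 483]
 [491 475 319 274 275 278 303 404 488 491 484]
 [487 480 420 300 274 298 382 470 502 490 486]
 [483 481 479 408 385 405 470 498 484 488 488]
 [488 487 488 490 496 483 479 479 486 482 480]]
[0.5969 0.0697 0.038 ]
side pred px 334.9611871929339 254.43418239102957
[[554 551 563 559 565 569 563 557 532 522 541]
 [551 548 568 571 580 567 560 558 544 524 537]
 [560 556 574 563 538 532 550 545 542 529 544]
 [554 554 511 470 497 494 492 538 541 529 544]
 [556 566 420 338 289 309 310 366 464 512 542]
 [551 565 487 260 217 298 297 272 299 489 532]
 [544 554 569 577 535 464 451 420 533 547 539]
 [548 553 568 578 580 575 579 565 551 541 535]
 [559 544 561 572 563 563 561 560 548 543 538]]
[0.5969 0.0677 0.038 ]
```

>>> arm_command([
  [2.8,2.17,0,-3.22,1],
  [2.8,2.17,0,-3.22,1],
  [2.8,2.17,0,-3.22,1],
  [2.8,2.17,0,-3.22,1],
  [2.8,2.17,0,-3.22,1],
  [2.8,2.17,-1,-3.22,1],
  [2.8,2.17,-2,-3.22,1],
  [2.8,2.17,-2,-3.22,1],
  [2.8,2.17,-2,-3.22,1],
  [2.8,2.17,-2,-3.27,1],
])

```text
time_s: 2.03
position: [0.4667, -0.2996, 0.1281]
ee_rot: [[0.975, -0.22, 0.001], [-0.22, -0.975, -0.001], [0.001, 0.0, -1.0]]
ft_force: [-0.1, -0.4, 1.0]
grip_width: 0.0928
grip_force: 0.0
```

>>> arm_command([
  [-0.17,-0.14,-2,0,1],
  [0,0,-2,0,1],
  [0,0,-2,0,1],
  [0,0,-1.5,0,1],
  [0,0,-0.9,0,1],
  [0,0,0,0,1],
  [0,0,0,0,-1],
  [0,0,0,0,-1],
  [0,0,0,0,-1],
  [0,0,0,0,-1],
])

```text
time_s: 2.87
position: [0.4643, -0.3028, 0.0458]
ee_rot: [[0.976, -0.217, 0.002], [-0.217, -0.976, -0.002], [0.002, 0.001, -1.0]]
ft_force: [0.1, -0.1, 1.0]
grip_width: 0.0709
grip_force: 0.0
```

>>> arm_command([
  [0,0,0,0,-1],
  [0,0,0,0,-1],
  [0,0,0,0,-1],
  [0,0,0,0,-1],
  [0,0,0,0,-1],
  [0,0,0,0,-1],
  [0,0,0,0,-1],
  [0,0,0,0,-1],
  [0,0,0,0,-1],
  [0,0,0,0,-1],
])

```text
time_s: 3.7
position: [0.4637, -0.302, 0.0446]
ee_rot: [[0.976, -0.217, -0.0], [-0.217, -0.976, 0.0], [-0.0, -0.0, -1.0]]
ft_force: [0.9, 1.3, 0.4]
grip_width: 0.0092
grip_force: 30.0
```

>>> arm_command([
  [0,0,1.5,0,-1],
  [0,0,3,0,-1],
  [0,0,3,0,-1],
  [0,0,1.5,0,-1],
  [1.2,3.3,0,0,-1],
  [1.2,3.3,0,0,-1],
  [1.2,3.3,0,0,-1],
  [1.2,3.3,0,0,-1],
  [1.2,3.3,0,0,-1],
  [1.2,3.3,0,0,-1],
])

```text
time_s: 4.53
position: [0.5359, -0.1026, 0.1347]
ee_rot: [[0.976, -0.218, 0.0], [-0.218, -0.976, -0.0], [0.0, 0.0, -1.0]]
ft_force: [0.2, -0.0, -0.5]
grip_width: 0.009
grip_force: 30.0
```

>>> arm_command([
  [1.2,3.3,0,0,-1],
  [1.2,3.3,0,0,-1],
  [1.2,3.3,0,0,-1],
  [1.2,3.3,0,0,-1],
  [1,2.5,0,0,-1],
  [0.3,1.56,0,0,-1],
  [0,0,0,0,-1],
  [0,0,0,0,-1],
  [0,0,0,0,-1],
  [0,0,0,0,-1],
])

```text
time_s: 5.37
position: [0.5964, 0.0672, 0.1346]
ee_rot: [[0.976, -0.219, -0.0], [-0.219, -0.976, -0.0], [-0.0, 0.0, -1.0]]
ft_force: [0.2, -0.2, 0.0]
grip_width: 0.0095
grip_force: 30.0
```

Run:
```python
from h import *
np.set_printoptions(precision=4,suppress=True)
s=get_state(); print(s["position"],s["grip_width"])
p=get_image("side"); W=cloud(p); x,y,z=W[...,0],W[...,1],W[...,2]
t=s["position"]
m=(np.hypot(x-t[0],y-t[1])<.04)&(z>.055)&(z<t[2]-.006)
print(m.sum(),p["pose"][:3,3])
for a in np.arange(.055,.13,.012):
    k=m&(z>=a)&(z<a+.012)
    if k.sum(): print(round(a,3),k.sum(),W[k].mean(0), np.ptp(x[k]))
save(p,"s1"); v,u=np.where(m); print(u.mean(),v.mean(),v.min(),v.max())
b=cv2.resize(p["img"][130:290,240:440],None,fx=4,fy=3.75); cv2.imwrite("pics/s1z.png",b[...,::-1][:600])
```

```text
[0.5964 0.0672 0.1346] 0.009466777331323476
78 [ 0.4223 -0.6765  0.5027]
0.091 12 [0.5969 0.0641 0.0999] 0.00788708806548477
0.103 28 [0.5969 0.0633 0.1093] 0.010251998597415435
0.115 33 [0.5974 0.0641 0.121 ] 0.010630318670220462
0.127 5 [0.5983 0.0627 0.1279] 0.0073324008050561496
336.38461538461536 222.21794871794873 215 230
```

View pics/s1z.png

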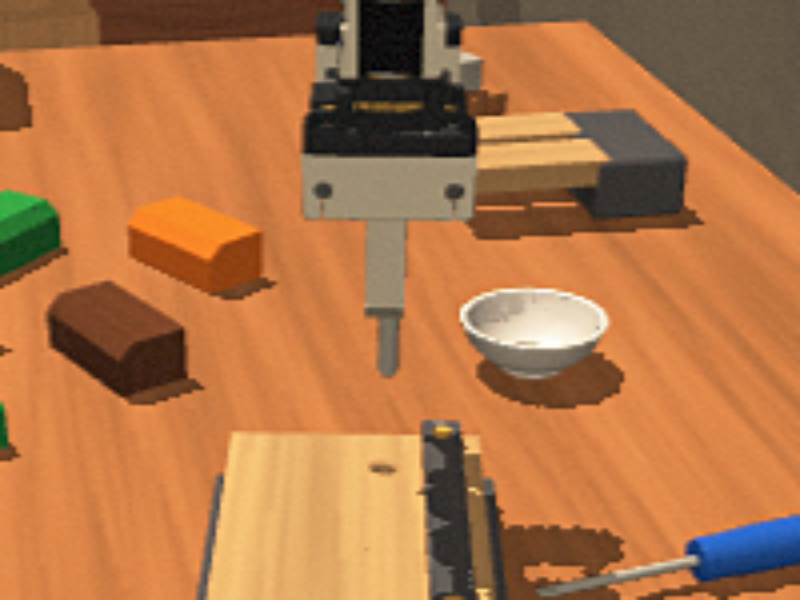

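>>> arm_command([
  [0,0.1,-1.5,0,-1],
  [0,0,-2,0,-1],
  [0,0,-1.2,0,-1],
  [0,0,-0.5,0,-1],
  [0,0,-0.3,0,-1],
  [0,0,-0.3,0,-1],
  [0,0,-0.2,0,-1],
  [0,0,-0.2,0,-1],
  [0,0,-0.2,0,-1],
  [0,0,0,0,-1],
])

```text
time_s: 6.25
position: [0.5967, 0.0694, 0.0707]
ee_rot: [[0.976, -0.217, 0.0], [-0.217, -0.976, -0.0], [0.0, -0.0, -1.0]]
ft_force: [-0.1, -0.4, -0.9]
grip_width: 0.0093
grip_force: 30.0
```

>>> arm_command([
  [0,0,-0.3,0,-1],
  [0,0,-0.4,0,-1],
  [0,0,-0.4,0,-1],
  [0,0,-0.4,0,-1],
  [0,0,-0.4,0,-1],
  [0,0,-0.2,0,-1],
  [0,0,-0.1,0,-1],
  [0,0,-0.1,0,-1],
  [0,0,-0.1,0,-1],
  [0,0,0,0,-1],
])

```text
time_s: 7.08
position: [0.5969, 0.0694, 0.0467]
ee_rot: [[0.976, -0.217, 0.0], [-0.217, -0.976, -0.0], [0.0, -0.0, -1.0]]
ft_force: [-0.6, 1.2, -0.6]
grip_width: 0.0088
grip_force: 30.0
```

>>> arm_command([
  [0,0,-0.1,0,-1],
  [0,0,-0.1,0,-1],
  [0,0,0,0,-1],
  [0,0,0,0,-1],
  [0,0,0,0,-1],
  [0,0,0,0,-1],
  [0,0,0,0,-1],
  [0,0,0,0,-1],
  [0,0,0,0,-1],
  [0,0,0,0,-1],
])

```text
time_s: 7.92
position: [0.5973, 0.0694, 0.0463]
ee_rot: [[0.976, -0.217, 0.002], [-0.217, -0.976, -0.0], [0.002, -0.0, -1.0]]
ft_force: [-2.3, 0.9, 9.2]
grip_width: 0.0091
grip_force: 30.0
```

>>> arm_command([
  [0,0,0,0,0],
  [0,0,0,0,0],
  [0,0,0,0,0],
  [0,0,0,0,0],
  [0,0,1.5,0,0],
  [0,0,3,0,0],
  [0,0,3,0,1],
  [0,0,3,0,1],
  [0,0,1.5,0,1],
  [0,0,0,0,1],
])

```text
time_s: 8.75
position: [0.5993, 0.0693, 0.169]
ee_rot: [[0.976, -0.217, 0.008], [-0.217, -0.976, -0.001], [0.008, -0.001, -1.0]]
ft_force: [0.4, 0.0, -0.2]
grip_width: 0.0686
grip_force: 0.0
```

Run:
```python
from h import *
np.set_printoptions(precision=4,suppress=True)
for c in("top","side"):
    p=get_image(c); W=cloud(p); x,y,z=W[...,0],W[...,1],W[...,2]
    I=p["img"].astype(int)
    near=np.hypot(x-.48,y-.29)<.075
    print(c)
    for nm,m in(("top",near&(abs(z-.0362)<.0022)),("all",near&(z>.012))):
        m=cv2.morphologyEx(m.astype(np.uint8),cv2.MORPH_OPEN,np.ones((3,3)))>0
        P=W[m]; a=cv2.minAreaRect((P[:,:2]*1000).astype(np.float32)); print(nm,m.sum(),a)
        q=P[:,:2]-P[:,:2].mean(0); e=np.linalg.eigh(q.T@q)[1][:,1]; print(" pca yaw",np.degrees(np.arctan2(-e[0],e[1]))) 
        for yaw in (25,25.8,26.5):
            t=np.radians(yaw); X=np.array([np.cos(t),np.sin(t)]);Y=np.array([-np.sin(t),np.cos(t)])
            a,b=P[:,:2]@X,P[:,:2]@Y; A=np.percentile(a,[.5,2,98,99.5]);B=np.percentile(b,[.5,2,98,99.5]); print(" ",yaw,A,B)
    m=(np.hypot(x-.597,y-.069)<.012)&(z>.055)&(z<.1); print("pin",m.sum(),W[m].mean(0) if m.any() else 0, z[m].max() if m.any() else 0)
    if c=="side":
        b=cv2.resize(p["img"][150:300,240:440],None,fx=4,fy=4); cv2.imwrite("pics/s2z.png",b[...,::-1])
```

```text
top
top 30 ((482.63983154296875, 303.3004455566406), (8.579991340637207, 60.53201675415039), 18.85245704650879)
 pca yaw 18.671648642582067
  25 [0.559  0.559  0.5721 0.5727] [0.0409 0.0413 0.1007 0.1012]
  25.8 [0.5595 0.5596 0.5734 0.574 ] [0.033  0.0335 0.0928 0.0932]
  26.5 [0.5599 0.56   0.5744 0.575 ] [0.0261 0.0266 0.0858 0.0863]
all 742 ((478.29193115234375, 291.2823486328125), (46.88153839111328, 90.50348663330078), 25.71959114074707)
 pca yaw 25.43879511318078
  25 [0.5337 0.5341 0.5789 0.5797] [0.0171 0.0181 0.1051 0.1066]
  25.8 [0.5343 0.5347 0.5797 0.5806] [0.0092 0.0102 0.0972 0.0989]
  26.5 [0.5346 0.5352 0.5804 0.5813] [0.0023 0.0034 0.0903 0.0922]
pin 11 [0.5938 0.0696 0.0721] 0.08482172991963255
side
top 276 ((481.8823547363281, 293.8997497558594), (40.516387939453125, 94.05937194824219), 23.998811721801758)
 pca yaw 23.2163314206618
  25 [0.5414 0.5423 0.5798 0.5806] [0.016  0.0166 0.1041 0.1067]
  25.8 [0.5423 0.5432 0.5808 0.5817] [0.0081 0.0087 0.0963 0.0989]
  26.5 [0.5426 0.5436 0.5816 0.5825] [0.0012 0.002  0.0895 0.0922]
all 605 ((479.263916015625, 290.8177490234375), (47.588924407958984, 97.71251678466797), 25.51933479309082)
 pca yaw 29.811624023809454
  25 [0.534  0.5343 0.5794 0.5806] [0.014  0.0155 0.104  0.1062]
  25.8 [0.5346 0.5351 0.5801 0.5817] [0.0062 0.0077 0.0964 0.0982]
  26.5 [0.5349 0.5354 0.5808 0.5823] [-0.0005  0.0007  0.0896  0.0913]
pin 65 [0.5977 0.0656 0.0691] 0.08134358964397004
```

View pics/s2z.png

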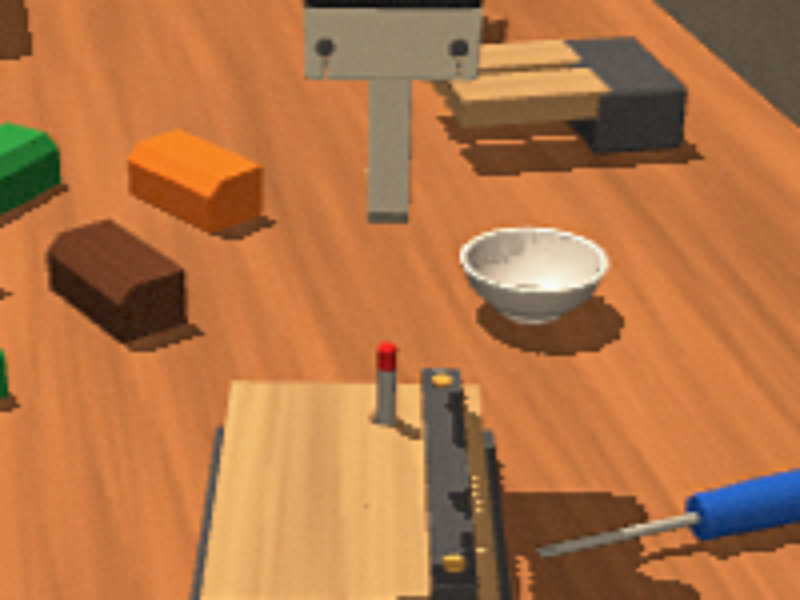

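```bash
python3 -c "
from h import *
s=get_state();print(s['joint_pos'],s['position'])"
```

```text
[-6.97351165e-02  3.87568886e-01  1.48769528e+00 -3.20564958e-05
  1.26582132e+00  1.72013233e+00] [0.59670544 0.06937981 0.16449707]
```

>>> arm_command([
  [-0.59,1.108,0,6.42,1],
  [-0.59,1.108,0,6.42,1],
  [-0.59,1.108,0,6.42,1],
  [-0.59,1.108,0,6.42,1],
  [-0.59,1.108,0,6.42,1],
  [-0.59,1.108,0,6.42,1],
  [-0.59,1.108,0,6.42,1],
  [-0.59,1.108,0,6.42,1],
  [-0.59,1.108,0,6.42,1],
  [-0.59,1.108,0,6.42,1],
])

```text
time_s: 9.68
position: [0.5359, 0.1805, 0.162]
ee_rot: [[0.616, 0.788, -0.004], [0.788, -0.616, -0.001], [-0.003, -0.003, -1.0]]
ft_force: [0.2, 0.6, -0.4]
grip_width: 0.093
grip_force: 0.0
```

>>> arm_command([
  [-0.59,1.108,0,6.42,1],
  [-0.59,1.108,0,6.42,1],
  [-0.59,1.108,0,6.42,1],
  [-0.59,1.108,-1,6.42,1],
  [-0.59,1.108,-1,6.42,1],
  [-0.59,1.108,-1,6.42,1],
  [-0.59,1.108,-1,6.42,1],
  [-0.59,1.108,-1,6.42,1],
  [-0.59,1.108,-1,6.42,1],
  [-0.59,1.108,0,6.42,1],
])

```text
time_s: 10.52
position: [0.4755, 0.2904, 0.1001]
ee_rot: [[-0.441, 0.898, -0.008], [0.898, 0.441, -0.003], [0.001, -0.008, -1.0]]
ft_force: [-0.3, -0.2, 0.1]
grip_width: 0.093
grip_force: 0.0
```

>>> arm_command([
  [0,0,0,0,1],
  [0,0,0,0,1],
  [0,0,0,0,1],
  [0,0,0,0,1],
  [0,0,0,0,1],
  [0,0,0,0,1],
  [0,0,0,0,1],
  [0,0,0,0,1],
  [0,0,0,0,1],
  [0,0,0,0,1],
])

```text
time_s: 11.35
position: [0.4788, 0.2909, 0.1047]
ee_rot: [[-0.436, 0.9, 0.0], [0.9, 0.436, 0.0], [-0.0, 0.0, -1.0]]
ft_force: [-0.3, 0.2, 0.1]
grip_width: 0.0927
grip_force: 0.0
```

>>> arm_command([
  [0,0,-1.5,0,1],
  [0,0,-2,0,1],
  [0,0,-2,0,1],
  [0,0,-2,0,1],
  [0,0,-1,0,1],
  [0,0,-0.57,0,1],
  [0,0,0,0,1],
  [0,0,0,0,1],
  [0,0,0,0,-1],
  [0,0,0,0,-1],
])

```text
time_s: 12.18
position: [0.4796, 0.2914, 0.0151]
ee_rot: [[-0.436, 0.9, 0.002], [0.9, 0.436, 0.001], [-0.0, 0.002, -1.0]]
ft_force: [0.7, 0.1, 0.5]
grip_width: 0.084
grip_force: 0.0
```

>>> arm_command([
  [0,0,0,0,-1],
  [0,0,0,0,-1],
  [0,0,0,0,-1],
  [0,0,0,0,-1],
  [0,0,0,0,-1],
  [0,0,0,0,-1],
  [0,0,0,0,-1],
  [0,0,0,0,-1],
  [0,0,0,0,-1],
  [0,0,0,0,-1],
])

```text
time_s: 13.02
position: [0.4789, 0.2911, 0.0141]
ee_rot: [[-0.436, 0.9, 0.0], [0.9, 0.436, 0.0], [-0.0, 0.0, -1.0]]
ft_force: [0.2, 0.9, 1.4]
grip_width: 0.0455
grip_force: 30.0
```

>>> arm_command([
  [0,0,1,0,-1],
  [0,0,2,0,-1],
  [0,0,3,0,-1],
  [0,0,3,0,-1],
  [0,0,2,0,-1],
  [0,0,1,0,-1],
  [1.005,-2.725,0,-3.84,-1],
  [1.005,-2.725,0,-3.84,-1],
  [1.005,-2.725,0,-3.84,-1],
  [1.005,-2.725,0,-3.84,-1],
])

```text
time_s: 13.85
position: [0.5182, 0.1809, 0.1334]
ee_rot: [[-0.18, 0.984, -0.002], [0.984, 0.18, -0.0], [0.0, -0.002, -1.0]]
ft_force: [0.1, -0.4, -1.1]
grip_width: 0.0456
grip_force: 30.0
```

>>> arm_command([
  [1.005,-2.725,0,-3.84,-1],
  [1.005,-2.725,0,-3.84,-1],
  [1.005,-2.725,0,-3.84,-1],
  [1.005,-2.725,0,-3.84,-1],
  [1.005,-2.725,0,-3.84,-1],
  [1.005,-2.725,0,-3.84,-1],
  [0,0,0,0,-1],
  [0,0,0,0,-1],
  [0,0,0,0,-1],
  [0,0,0,0,-1],
])

```text
time_s: 14.68
position: [0.5783, 0.0196, 0.1335]
ee_rot: [[0.216, 0.976, -0.002], [0.976, -0.216, 0.001], [0.0, -0.002, -1.0]]
ft_force: [0.2, 0.8, -1.2]
grip_width: 0.0459
grip_force: 30.0
```

Run:
```python
from h import *
np.set_printoptions(precision=4,suppress=True)
s=get_state(); print(s["position"],s["ee_rot"][:2,1],s["grip_width"])
p=get_image("side"); W=cloud(p)
t=np.radians(-12.55);R=np.array([[np.cos(t),-np.sin(t)],[np.sin(t),np.cos(t)]])
L=(W[...,:2]-[.569,.0136])@R*1000; z=W[...,2]*1000
m=(abs(L[...,0]-5)<45)&(abs(L[...,1])<65)&(z>110)&(z<165)
I=p["img"].astype(int); m&=(I.sum(2)<330)&(I[...,0]>I[...,2]+8)
print(m.sum())
P=np.c_[L[m],z[m]]; print(np.percentile(P,[1,5,25,50,75,95,99],axis=0))
f=P[P[:,2]<P[:,2].min()+25]; print("end face y",np.percentile(f[:,1],[2,10,50]))
# end face fit (low y)
e=P[P[:,1]<np.percentile(P[:,1],5)+5]; print(len(e), np.polyfit(e[:,0],e[:,1],1),np.polyfit(e[:,2],e[:,1],1),e.min(0),e.max(0))
b=cv2.resize(p["img"][130:280,240:440],None,fx=4,fy=4); cv2.imwrite("pics/s3z.png",b[...,::-1])
```

```text
[0.5783 0.0196 0.1335] [ 0.9764 -0.2159] 0.045915351064250674
1041
[[-16.0502 -39.2486 120.5308]
 [-14.2804 -38.4313 123.9655]
 [ -3.9085 -37.0228 139.2085]
 [  7.7983 -30.1182 152.5347]
 [ 18.7448   7.5088 155.9649]
 [ 28.1557  42.2687 156.7849]
 [ 31.0695  49.9337 157.4366]]
end face y [-39.1674 -38.4161 -37.0505]
499 [ -0.0116 -36.9237] [  0.0056 -37.7802] [-16.1956 -40.1751 119.207 ] [ 29.4852 -33.4711 156.8035]
```

View pics/s3z.png

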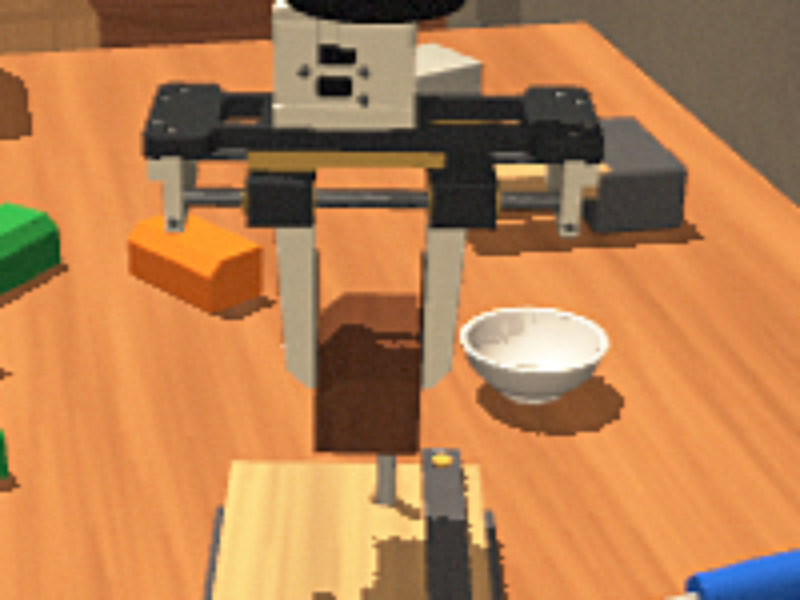

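>>> arm_command([
  [0,0,-1.5,0,-1],
  [0,0,-2.5,0,-1],
  [0,0,-2,0,-1],
  [0,0,-1,0,-1],
  [0,0,-0.5,0,-1],
  [0,0,-0.3,0,-1],
  [0,0,-0.2,0,-1],
  [0,0,-0.1,0,-1],
  [0,0,-0.1,0,-1],
  [0,0,0,0,-1],
])

```text
time_s: 15.57
position: [0.5797, 0.0184, 0.0526]
ee_rot: [[0.217, 0.976, 0.001], [0.976, -0.217, -0.0], [0.0, 0.001, -1.0]]
ft_force: [-0.3, -0.3, -1.8]
grip_width: 0.046
grip_force: 30.0
```

>>> arm_command([
  [0,0,0,0,-1],
  [0,0,0,0,-1],
  [0,0,0,0,-1],
  [0,0,0,0,-1],
  [0,0,0,0,-1],
  [0,0,0,0,-1],
  [0,0,0,0,-1],
  [0,0,0,0,-1],
  [0,0,0,0,-1],
  [0,0,0,0,-1],
])

```text
time_s: 16.4
position: [0.5793, 0.0185, 0.0521]
ee_rot: [[0.217, 0.976, 0.0], [0.976, -0.217, -0.0], [-0.0, 0.0, -1.0]]
ft_force: [-0.4, -0.9, 0.7]
grip_width: 0.0459
grip_force: 30.0
```

>>> arm_command([
  [0.022,0.098,0,0,-1],
  [0.022,0.098,0,0,-1],
  [0.022,0.098,0,0,-1],
  [0,0,0,0,-1],
  [0,0,0,0,-1],
  [0,0,0,0,-1],
  [0,0,0,0,-1],
  [0,0,0,0,-1],
  [0,0,0,0,-1],
  [0,0,0,0,-1],
])

```text
time_s: 17.23
position: [0.58, 0.0216, 0.0521]
ee_rot: [[0.217, 0.976, 0.0], [0.976, -0.217, 0.0], [0.0, 0.0, -1.0]]
ft_force: [0.6, 0.7, 0.8]
grip_width: 0.0456
grip_force: 30.0
```

>>> arm_command([
  [0.098,-0.022,0,0,-1],
  [0.098,-0.022,0,0,-1],
  [0.098,-0.022,0,0,-1],
  [0.049,-0.011,0,0,-1],
  [0,0,0,0,-1],
  [0,0,0,0,-1],
  [0,0,0,0,-1],
  [0,0,0,0,-1],
  [0,0,0,0,-1],
  [0,0,0,0,-1],
])

```text
time_s: 18.07
position: [0.5833, 0.0206, 0.052]
ee_rot: [[0.217, 0.976, -0.0], [0.976, -0.217, -0.0], [-0.0, 0.0, -1.0]]
ft_force: [-2.9, -0.8, 5.1]
grip_width: 0.0457
grip_force: 30.0
```

>>> arm_command([
  [0.022,0.098,0,0,-1],
  [0,0,0,0,-1],
  [0,0,0,0,-1],
  [0,0,0,0,-1],
  [0,0,0,0,-1],
  [0,0,0,0,-1],
  [0,0,0,0,-1],
  [0,0,0,0,-1],
  [0,0,0,0,-1],
  [0,0,0,0,-1],
])

```text
time_s: 18.9
position: [0.5839, 0.0216, 0.052]
ee_rot: [[0.217, 0.976, 0.001], [0.976, -0.217, -0.0], [0.0, 0.001, -1.0]]
ft_force: [0.8, -2.1, 3.6]
grip_width: 0.0458
grip_force: 30.0
```

>>> arm_command([
  [0.022,0.098,0,0,-1],
  [0,0,0,0,-1],
  [0,0,0,0,-1],
  [0,0,0,0,-1],
  [0,0,0,0,-1],
  [0,0,0,0,-1],
  [0,0,0,0,-1],
  [0,0,0,0,-1],
  [0,0,0,0,-1],
  [0,0,0,0,-1],
])

```text
time_s: 19.73
position: [0.5839, 0.0226, 0.0521]
ee_rot: [[0.217, 0.976, 0.0], [0.976, -0.217, -0.0], [-0.0, 0.0, -1.0]]
ft_force: [-0.3, -3.8, 5.5]
grip_width: 0.0456
grip_force: 30.0
```

>>> arm_command([
  [0,0,0,0,0.3],
  [0,0,0,0,0.3],
  [0,0,0,0,0.3],
  [0,0,0,0,0.3],
  [0,0,1,0,0.3],
  [0,0,2,0,0.3],
  [0,0,2,0,0.3],
  [0,0,2,0,0.3],
  [0,0,1,0,0.3],
  [0,0,0,0,-1],
])

```text
time_s: 20.57
position: [0.5855, 0.0225, 0.1351]
ee_rot: [[0.217, 0.976, 0.005], [0.976, -0.217, -0.001], [0.001, 0.005, -1.0]]
ft_force: [0.3, -0.0, -0.4]
grip_width: 0.0573
grip_force: 0.0
```

>>> arm_command([
  [-1,0.14,0,-7,-1],
  [-1,0.1,0,-7,-1],
  [-1,0.1,0,-7,-1],
  [-1,0.1,0,-7,-1],
  [-1,0.1,0,-7,-1],
  [-1,0.1,0,-7,-1],
  [0,0,0,-7,-1],
  [0,0,0,-7,-1],
  [0,0,0,-7,-1],
  [0,0,0,-7,-1],
])

```text
time_s: 21.4
position: [0.5229, 0.0292, 0.1308]
ee_rot: [[0.992, 0.124, -0.002], [0.124, -0.992, 0.0], [-0.002, -0.001, -1.0]]
ft_force: [0.7, -0.6, 0.2]
grip_width: 0.0005
grip_force: 0.0
```

>>> arm_command([
  [0,0,0,-7,-1],
  [0,0,0,-7,-1],
  [0,0,0,-6,-1],
  [0,0,0,0,-1],
  [0,0,0,0,-1],
  [0,0,0,0,-1],
  [0,0,0,0,-1],
  [0,0,0,0,-1],
  [0,0,0,0,-1],
  [0,0,0,0,-1],
])

```text
time_s: 22.23
position: [0.5237, 0.029, 0.132]
ee_rot: [[0.976, -0.217, 0.0], [-0.217, -0.976, -0.0], [0.0, 0.0, -1.0]]
ft_force: [-0.4, -0.8, -0.4]
grip_width: 0.0003
grip_force: 0.0
```

```bash
cat > meas.py <<'E'
from h import *
np.set_printoptions(precision=2,suppress=True)
s=get_state(); print(s["position"]*1000,s["ee_rot"][:2,1],s["grip_width"],s["ft_force"])
t=np.radians(-12.55);R=np.array([[np.cos(t),-np.sin(t)],[np.sin(t),np.cos(t)]])
ims=[]
for c in("side","top"):
    p=get_image(c); W=cloud(p)
    L=(W[...,:2]-[.569,.0136])@R*1000; z=W[...,2]*1000
    I=p["img"].astype(int)
    d=(abs(L[...,0]-12)<45)&(abs(L[...,1]-10)<70)&(I.sum(2)<330)&(I[...,0]>I[...,2]+8)
    a=d&(z>50)&(z<66)&(L[...,1]<-25); tp=d&(abs(z-74)<3)
    for n,m in(("end",a),("top",tp)):
        if m.sum()>5: P=np.c_[L[m],z[m]]; print(c,n,m.sum(),np.percentile(P,[3,50,97],axis=0).ravel(), cv2.minAreaRect(P[:,:2].astype(np.float32)))
    r=(I[...,0]>120)&(I[...,1]<60)&(I[...,2]<60)&(abs(L[...,0]-15)<15)&(abs(L[...,1]-60)<20)
    if r.any(): print(c,"red",r.sum(),L[r].mean(0),z[r].max())
    y0,x0=(180,260) if c=="side" else (180,270)
    ims.append(cv2.resize(p["img"][y0:y0+100,x0:x0+133],(532,400)[:2]))
cv2.imwrite("pics/m.png",cv2.resize(np.hstack(ims),(800,300))[...,::-1])
E
python3 meas.py
```

```text
[523.73  28.99 131.95] [-0.22 -0.98] 0.000300880406305343 [-0.35 -0.78 -0.38]
side end 183 [-10.93 -35.02  50.48  11.06 -33.11  58.24  32.87 -30.94  65.22] ((10.706453323364258, -33.15682601928711), (8.088363647460938, 44.77681350708008), 83.53002166748047)
side top 544 [ -3.88 -33.8   71.82  14.54   6.96  74.44  33.17  54.67  75.9 ] ((14.465999603271484, 13.892074584960938), (99.84420776367188, 41.55125427246094), 88.94987487792969)
side red 18 [16.3  59.48] 81.32670673020215
top top 6 [ 6.71 52.52 74.04 18.04 53.56 74.89 32.1  55.1  76.57] ((19.218469619750977, 53.62567901611328), (26.567886352539062, 1.199458360671997), 4.063596248626709)
```

View pics/m.png

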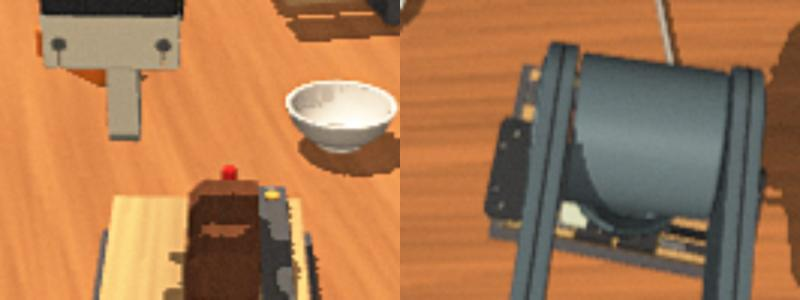

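The blank's end face is at jig y ≈ -33, its back is at the fence and the pin's red top shows behind it. Next is the press.

>>> arm_command([
  [0,0,-2,0,-1],
  [0,0,-2,0,-1],
  [0,0,-1.5,0,-1],
  [1.33,0,0,0,-1],
  [1.33,0,0,0,-1],
  [0.2,-0.044,-0.2,0,-1],
  [0.2,-0.044,-0.2,0,-1],
  [0,0,0,0,-1],
  [0,0,0,0,-1],
  [0,0,0,0,-1],
])

```text
time_s: 23.17
position: [0.5537, 0.0282, 0.073]
ee_rot: [[0.976, -0.217, -0.0], [-0.217, -0.976, 0.0], [-0.0, 0.0, -1.0]]
ft_force: [-0.6, -0.0, 0.1]
grip_width: 0.0004
grip_force: 0.0
```

>>> arm_command([
  [0.1,-0.022,-0.1,0,-1],
  [0,0,0,0,-1],
  [0.1,-0.022,-0.1,0,-1],
  [0,0,0,0,-1],
  [0,0,0,0,-1],
  [0,0,0,0,-1],
  [0,0,0,0,-1],
  [0,0,0,0,-1],
  [0,0,0,0,-1],
  [0,0,0,0,-1],
])

```text
time_s: 24.0
position: [0.5563, 0.0277, 0.0709]
ee_rot: [[0.976, -0.217, -0.0], [-0.217, -0.976, 0.0], [-0.0, 0.0, -1.0]]
ft_force: [-0.0, 0.1, 0.3]
grip_width: 0.0001
grip_force: 0.0
```

>>> arm_command([
  [0.1,-0.022,-0.1,0,-1],
  [0,0,0,0,-1],
  [0,0,0,0,-1],
  [0.1,-0.022,-0.1,0,-1],
  [0,0,0,0,-1],
  [0,0,0,0,-1],
  [0,0,0,0,-1],
  [0,0,0,0,-1],
  [0,0,0,0,-1],
  [0,0,0,0,-1],
])

```text
time_s: 24.83
position: [0.558, 0.0273, 0.0692]
ee_rot: [[0.976, -0.217, -0.0], [-0.217, -0.976, 0.0], [-0.0, 0.0, -1.0]]
ft_force: [-3.4, -0.0, 6.0]
grip_width: 0.0006
grip_force: 3.1
```

>>> arm_command([
  [0.05,-0.011,-0.05,0,-1],
  [0,0,0,0,-1],
  [0,0,0,0,-1],
  [0.05,-0.011,-0.05,0,-1],
  [0,0,0,0,-1],
  [0,0,0,0,-1],
  [0,0,0,0,-1],
  [0,0,0,0,-1],
  [0,0,0,0,-1],
  [0,0,0,0,-1],
])

```text
time_s: 25.67
position: [0.5585, 0.0272, 0.0689]
ee_rot: [[0.976, -0.217, -0.001], [-0.217, -0.976, 0.0], [-0.001, 0.0, -1.0]]
ft_force: [-6.5, -0.3, 12.8]
grip_width: 0.0003
grip_force: 6.6
```

>>> arm_command([
  [0.05,-0.011,0.03,0,-1],
  [0,0,0,0,-1],
  [0.05,-0.011,0,0,-1],
  [0,0,0,0,-1],
  [0,0,0,0,-1],
  [0,0,0,0,-1],
  [0,0,0,0,-1],
  [0,0,0,0,-1],
  [0,0,0,0,-1],
  [0,0,0,0,-1],
])

```text
time_s: 26.5
position: [0.5591, 0.027, 0.0689]
ee_rot: [[0.976, -0.217, -0.002], [-0.217, -0.976, 0.0], [-0.002, 0.0, -1.0]]
ft_force: [-7.4, 1.0, 11.3]
grip_width: 0.0006
grip_force: 6.4
```

>>> arm_command([
  [0.05,-0.011,0.02,0,-1],
  [0,0,0,0,-1],
  [0.05,-0.011,0,0,-1],
  [0,0,0,0,-1],
  [0,0,0,0,-1],
  [0,0,0,0,-1],
  [0,0,0,0,-1],
  [0,0,0,0,-1],
  [0,0,0,0,-1],
  [0,0,0,0,-1],
])

```text
time_s: 27.33
position: [0.5594, 0.0268, 0.0689]
ee_rot: [[0.976, -0.217, -0.004], [-0.217, -0.976, 0.0], [-0.004, 0.001, -1.0]]
ft_force: [-9.7, -0.4, 10.7]
grip_width: 0.0008
grip_force: 7.3
```

```bash
python3 meas.py
```

```text
[559.35  26.85  68.94] [-0.22 -0.98] 0.0008029551695766714 [-9.68 -0.35 10.66]
side end 180 [ -9.05 -35.4   50.45  12.88 -33.36  58.25  34.69 -31.27  65.77] ((17.84164047241211, -34.0779914855957), (8.441905975341797, 55.775054931640625), 82.4896469116211)
side top 554 [ -2.88 -33.54  71.87  16.33   5.85  74.47  34.48  55.15  75.98] ((9.150152206420898, 12.178642272949219), (96.96289825439453, 52.57877731323242), 88.71156311035156)
side red 13 [16.55 59.12] 79.42118493257821
```

View pics/m.png

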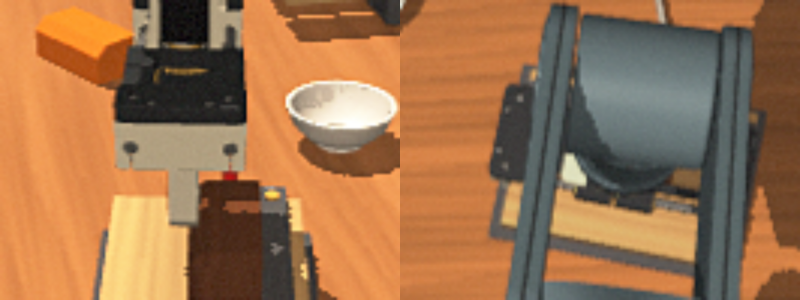

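```bash
python3 -c "
from plant import *
print(hand_in())"
```

```text
the job is handed in; nothing more can be done
None
```

I handed the job in with the pin bottomed in its hole and the blank flat against the fence and up to the pin, held by a diagonal push of about 14 N; `hand_in()` gave no verdict, so I don't know how it was judged.

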